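# Clear the board holder and load the heat-sink board

## Robot

A 7-joint arm with a two-finger parallel gripper is mounted at the origin on the work surface. World frame = base frame: x ahead of the robot, y to its left, z up, the work surface at z = 0. Lengths are in m, angles in rad, forces in N, time in s.
With the tool pointing down it reaches from about 0.4 to 0.875 m from the base axis. Payload 6.5 kg.
Tool frame: the origin (TCP) lies at the centre of the arm's flange, where the gripper is bolted on; the fingertips stand 166 mm ahead of it and the grasp point (between the pads) lies 147 mm ahead of it; z points along the fingers, y is the line along which they close (so a half turn about z gives the same grasp; the last joint's range is limited). The gripper opens to 88 mm and grips with 3 to 60 N. Pads are 18 mm wide; open, the fingers measure 123 mm over their backs; the gripper's body (75 mm by 187 mm) begins 45 mm behind the grasp point.
Start: joints at [1.27, 0.536, -0.004, 1.538, 0.003, 1.067, -0.071], TCP at [0.151, -0.632, 0.405] pointing down, gripper open.
Joint ranges: [-2.7, 2.7], [-0.37, 2.16], [-1.27, 1.26], [0.24, 2.4], [-1.31, 4.45], [0.19, 1.91], [-2.76, 2.76]. Speed limits (rad/s): [2.39, 2.39, 3.14, 3.14, 3.14, 3.14, 3.14].

## Interface

Orientations are given as a unit quaternion [x, y, z, w].
In Python, from cell import ctrl gives the robot as it stands. The module is installed in compiled form; this text tells all that it offers.
- The arm moves only by the tool jog_arm, never from a script. Its argument "targets" is a list of rows, each an object of numbers: "rx", "ry", "rz": the turn, a rotation vector about the tool's x, y, z as a fraction of full scale; "dx", "dy", "dz": the shift along the tool's x, y, z as a fraction of full scale; "claw": the opening, from 0 (shut) to 1 (fully open). A call has exactly 5 rows; each row is the pose to reach, as a shift and turn from the pose commanded when the call began, along the tool's axes at that moment; what a row does not reach only later rows make up. Full scale, the value 1, is 0.2 m for a shift and 45 degrees for a turn. A row lasts 1/8 s, in which the tool goes at most 62.5 mm and 10.7 degrees, less where a joint would pass 70% of its speed; a pose out of reach is approached as far as the arm can. A call with a number of a shift or a turn outside -1 to 1 is refused whole. A call with a gripper value outside its range is refused whole. The fingers move at their own pace and stop on an object; "newtons" is the grip in N (left out, the last holds). Time passes only in rows, so rows that repeat a pose let the fingers close, or fill a call up. It gives the time, the measured TCP pose, the force, the opening and the grip force at its end, in the units of the state.
- ctrl.get_obs(): the state, without advancing time (a new reading comes with each control period).
- ctrl.read_camera(name): name is "scene" or "side" or "wrist"; returns the picture (420x560x3 uint8, red, green, blue); there is no depth.
- ctrl.get_calibration(name): a dict with "fovy" (degrees; the focal length in pixels is half the picture's height over the tangent of half this angle, whatever the lens; pixels are square), "cx", "cy" (the principal point, pixels), "eye" and "attitude" of the camera in the world. Camera axes: x right, y down, z forward; pixel columns grow to the right and rows downward; lengths in m; the calibration is good to about 2 mm. A picture is of the moment at which its call begins: read the wrist's pose just before it. get_calibration takes no time and is no camera call; for the wrist camera it gives the pose at the moment of the call.
- ctrl.finish_job(): hands the job in; it is judged then, once.
The state is a dict: "time": time; "joint_pos": joint angles; "qd": joint speeds; "effort": joint torques, N m; "ee_pos": TCP position; "eef_rot": TCP orientation; "wrist_force": force on the tool from outside, world axes, zero at the start; "ft_torque": the same for the moment, N m; "width": finger opening in m; "grip_force": force on a finger pad.
Only numpy, scipy, OpenCV 4.12 (cv2) and the standard library are available. Lean on these libraries where they do the work, as an engineer would, in place of code of your own. Each camera call takes 0.05 s, during which the arm holds its last target. There are 200 camera calls.

## Task

The steel hold-down weight was left standing in the board holder. Lift it out and stand it upright in the empty black tray, and after that lay the circuit board that carries the finned heat sink into the holder: flat on the floor inside the raised frame, its long side along the frame's long side (either way round). Set the board down gently; do not drop it.

Things in the scene. Friction and masses are not known exactly. Their poses are not given: they have to be found in the camera images.
- weight: Turned steel hold-down weight, about 0.4 kg: a round base 44 mm in diameter and 28 mm high, a short thin neck, and on top a round grip knob 26 mm in diameter reaching from 32 to 62 mm above its underside. It starts upright on the holder's floor. Origin: centre of its underside; z up along its axis.
- holder: Fixed board holder: dark steel block 150 x 130 mm (its x, y), 30 mm high, with an aluminium frame on top, 8 mm high (top 38 mm above the origin), bars 10 mm wide. The frame encloses a flat floor 104 mm (x) by 84 mm (y), centred, 30 mm above the origin. Origin: centre of the block's underside, on the bench; z up.
- tray: Fixed shallow square tray of black plastic, empty, 120 x 120 mm outside, 20 mm high, walls and floor 4 mm thick (inside 112 x 112 mm, floor 4 mm above the origin). Another black tray with dividers holds small parts and is not meant. Origin: centre of its underside, on the bench; z up.
- board: Loose green circuit board on the bench, 80 (x) by 60 (y) by 4 mm, 0.12 kg, with a finned aluminium heat sink at its centre: 32 x 32 mm, sides parallel to the board's, 4 to 30 mm above the underside; grip it across either pair of sides. Other parts stand at most 5 mm above the board's face. A like board without heat sink is not meant. Origin: centre of the underside; z up.
Things that resemble listed ones, but are neither listed nor needed, are in the scene too. Leave any pink or red look-alike of the weight alone.

How it is judged:
On the way, in this order (a step that is already met when the one before it is completed fails the run):
1. the weight stands upright in the empty tray, let go (horizontal distance between weight and tray below 0.052 m and z of weight in the frame of tray below 0.01 m and angle between weight's own z axis and vertical below 0.1 rad and contact force between the fingers and weight below 0.1 N), for 0.2 s.
2. the board lies flat inside the holder's frame (horizontal distance between board and holder below 0.018 m and z of board in the frame of holder below 0.034 m and angle between board's own z axis and vertical below 0.06 rad), for 0.2 s.
At the end, for the whole second after the job is handed in: At rest: the weight upright (6 degrees) on the empty tray's floor, centre within 52 mm of the tray's; the board flat (3 degrees, 4 mm) on the holder's floor inside the frame, right side up, centre within 18 mm of the holder's, long side within 20 degrees of the frame's long side, either way round (all of step 2 and horizontal distance between weight and tray below 0.052 m and z of weight in the frame of tray below 0.01 m and angle between weight's own z axis and vertical below 0.1 rad and linear speed of each of weight, board below 0.02 m/s and angle between the x axis of board and the x axis of holder, either way round below 0.36 rad); the robot touches nothing.
It fails at once if the board is dropped (falls freely by more than about 20 mm) (linear speed of board above 0.63 m/s and contact force between the fingers and board below 0.1 N).
It fails at once if the board is slammed or pushed hard into the holder: more than 40 N (contact force between board and holder above 40 N).
It also fails if it takes over 58 s, if anything falls off the work surface, if the arm or the gripper's body presses on something with over 40 N, if the wrist force passes 120 N, or if a joint passes its speed limit or range.

## Working session

There is one attempt and no reset: what is moved stays moved. The work goes in short steps, Python scripts to look and compute and a tool call to move; the robot and the scene stay as the last step left them, time stands still between calls to the robot, and variables do not carry over. Pictures are saved under pics/ and viewed, at most 11 in all, crops included, and the job is handed in when it is done.

Besides the shell and the picture viewer there is one more tool, called after "Call:" as a command line: name --argument value ..., lists and objects as JSON in quotes. jog_arm: Moves the arm, as the interface text tells. Its arguments: {"type":"object","properties":{"targets":{"type":"array","items":{"type":"object","properties":{"rx":{"type":"number"},"ry":{"type":"number"},"rz":{"type":"number"},"dx":{"type":"number"},"dy":{"type":"number"},"dz":{"type":"number"},"claw":{"type":"number"}}}},"newtons":{"type":"number"}},"required":["targets"]}

```bash
mkdir -p pics; cat > h.py <<'E'
import numpy as np, cv2
from cell import ctrl
from scipy.spatial.transform import Rotation as R
def cal(n):
    c=ctrl.get_calibration(n); a=np.array(c['attitude'],float)
    M=R.from_quat(a).as_matrix() if a.size==4 else a.reshape(3,3)
    return dict(f=210/np.tan(np.radians(c['fovy'])/2),cx=c['cx'],cy=c['cy'],e=np.array(c['eye']),M=M)
def ray(c,u,v):
    return c['M']@np.array([(u-c['cx'])/c['f'],(v-c['cy'])/c['f'],1.])
def plane(c,u,v,z):
    d=ray(c,u,v); return c['e']+d*(z-c['e'][2])/d[2]
def proj(c,p):
    q=c['M'].T@(np.array(p)-c['e']); return q[:2]/q[2]*c['f']+[c['cx'],c['cy']]
def tri(obs):
    A=np.zeros((3,3));b=np.zeros(3)
    for c,u,v in obs:
        d=ray(c,u,v);d/=np.linalg.norm(d);P=np.eye(3)-np.outer(d,d);A+=P;b+=P@c['e']
    return np.linalg.solve(A,b)
def save(n,f):
    c=cal(n); im=ctrl.read_camera(n); cv2.imwrite('pics/'+f+'.png',im[:,:,::-1]); np.savez('pics/'+f+'.npz',im=im,**c); return c,im
def load(f):
    d=np.load('pics/'+f+'.npz'); return {k:d[k] for k in d}
E
python3 - <<'E'
from h import *
for n in('scene','side','wrist'):
    print(n,ctrl.get_calibration(n)); save(n,n+'0')
print(ctrl.get_obs())
E
```

```text
scene {'fovy': 48.154702403945706, 'cx': 275.550415471855, 'cy': 210.83522379253486, 'eye': array([ 1.36237438, -0.27661173,  0.90154758]), 'attitude': array([ 0.74826533,  0.53747016, -0.22578228, -0.31661837])}
side {'fovy': 46.4218048397559, 'cx': 286.933942332854, 'cy': 216.91368544059532, 'eye': array([0.04258467, 0.5915107 , 0.98515518]), 'attitude': array([-0.32235425,  0.88111777, -0.32513341,  0.1183532 ])}
wrist {'fovy': 68.60248697289254, 'cx': 280.37433301480417, 'cy': 212.41389977672839, 'eye': array([ 0.22136109, -0.61528943,  0.38491872]), 'attitude': array([ 0.77748672, -0.61344997, -0.08629643,  0.10838107])}
{'time': 0.15, 'joint_pos': array([ 1.26980854,  0.53700051, -0.00446321,  1.53861796,  0.00262013,
        1.06728205, -0.07121744]), 'qd': array([ 0.00092193, -0.00205296,  0.00051699, -0.00367474, -0.00121171,
       -0.00204419, -0.00052105]), 'effort': array([ 2.30986196e-03, -5.71327722e+01,  9.91766341e-01, -2.51825684e+01,
       -5.62546647e-02,  1.52071804e-02,  1.02395124e-04]), 'ee_pos': array([ 0.15117667, -0.63192576,  0.40404554]), 'eef_rot': array([ 9.93112071e-01,  1.17166511e-01, -1.27056053e-04, -6.38523223e-04]), 'wrist_force': array([-0.13378098,  0.13671082, -0.51999295]), 'ft_torque': array([0.04349351, 0.06951305, 0.01373765]), 'grip_force': 0.0, 'width': 0.08831306403016848}
```

View pics/scene0.png

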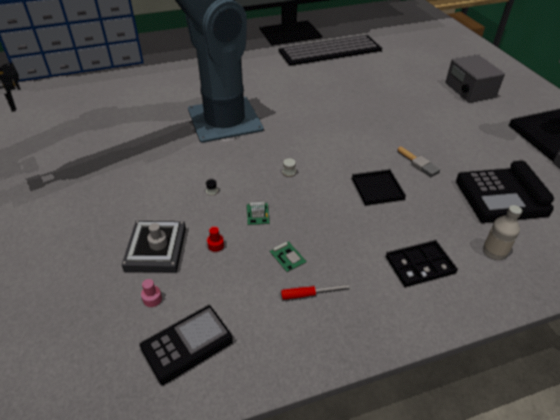

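View pics/side0.png

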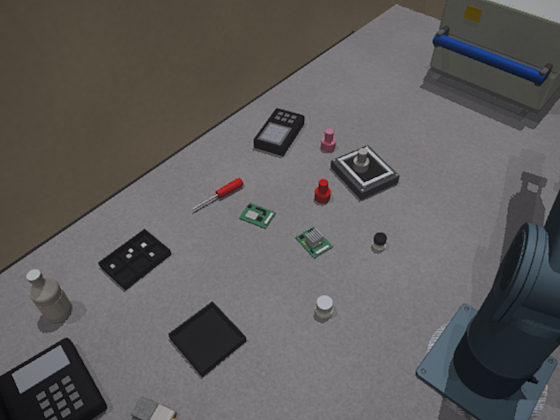

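The scene view shows the holder with the weight at (156,240), the heat-sink board at (258,212) and the empty tray at (378,187). The side view shows them at (365,168), (314,240) and (207,338). Next come contour measurements across both views.

```bash
cat > m.py <<'E'
from h import *
def blob(mask,u,v,close=5):
    mask=cv2.morphologyEx(mask.astype(np.uint8),cv2.MORPH_CLOSE,np.ones((close,close)))
    cs,_=cv2.findContours(mask,cv2.RETR_EXTERNAL,cv2.CHAIN_APPROX_NONE)
    return max([k for k in cs if cv2.pointPolygonTest(cv2.convexHull(k),(float(u),float(v)),True)>-4],key=cv2.contourArea)
def quad(cnt):
    h=cv2.convexHull(cnt)
    for e in np.linspace(1,30,59):
        a=cv2.approxPolyDP(h,e,True)
        if len(a)<=4: break
    return a.reshape(-1,2)
def green(im):
    i=im.astype(int); return (i[...,1]>i[...,0]+12)&(i[...,1]>i[...,2]+8)
E
python3 - <<'E'
from m import *
s,d=load('scene0'),load('side0')
def rect(c,q,z):
    P=np.array([plane(c,u,v,z)[:2] for u,v in q],np.float32)
    (x,y),(w,h),a=cv2.minAreaRect(P); return np.round([x,y,w,h,a],4)
for nm,c,tr,bd,ho in(('scene',s,(378,187),(258,214),(156,245)),('side',d,(207,338),(314,240),(365,172))):
    im=c['im']; g=im.max(2)
    q=quad(blob(g<45,*tr)); print(nm,'tray',q.tolist(),rect(c,q,.02))
    q=quad(blob(green(im),*bd)); print('board',q.tolist(),rect(c,q,.004))
    for t in (90,120):
        try:
            k=blob((g>t)&(im.max(2)<256),*ho,close=1); print('area',cv2.contourArea(k))
            q=quad(k); print('frame',t,q.tolist(),rect(c,q,.038))
        except Exception as e: print(e)
big=np.hstack([cv2.resize(s['im'][205:285,110:200],None,fx=4.4,fy=4.4,interpolation=2),cv2.resize(d['im'][135:215,320:410],None,fx=4.4,fy=4.4,interpolation=2)])
cv2.imwrite('pics/crop1.png',big[:,:,::-1])
E
```

```text
scene tray [[389, 170], [404, 199], [365, 204], [353, 175]] [ 0.5027  0.3223  0.1124  0.1307 80.1771]
board [[267, 203], [269, 222], [248, 224], [246, 205]] [ 4.83200e-01 -2.83000e-02  5.87000e-02  7.53000e-02  7.80237e+01]
area 174985.5
frame 90 [[559, 90], [559, 312], [241, 419], [0, 419], [0, 90], [446, 18]] [0.3101 0.234  1.4216 1.8812 1.5062]
area 1473.0
frame 120 [[177, 223], [168, 259], [128, 258], [139, 222]] [ 0.5236 -0.3111  0.0981  0.1203 69.6726]
side tray [[212, 302], [245, 341], [202, 376], [169, 334]] [ 0.4853  0.33    0.1157  0.1272 81.3887]
board [[312, 227], [332, 246], [315, 257], [296, 238]] [ 4.77800e-01 -2.97000e-02  5.55000e-02  7.81000e-02  7.81935e+01]
area 139304.5
frame 90 [[559, 99], [559, 188], [438, 419], [98, 419], [0, 374], [0, 274], [395, 4]] [ 0.4917 -0.2591  0.9343  1.8326  0.0749]
area 103894.5
frame 120 [[546, 141], [351, 416], [176, 407], [35, 259], [346, 39]] [ 0.5513 -0.1781  0.7848  1.3091  0.851 ]
```

View pics/crop1.png

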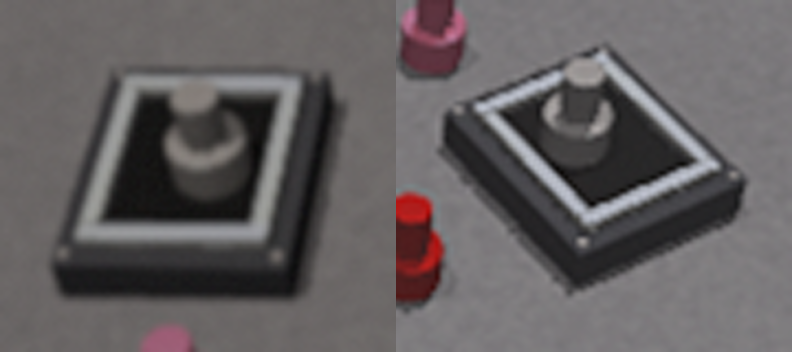

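The crop shows the knob top centred at scene (153.9,226.1) and side (363,151.4), with the bright frame around the weight.

```bash
cat >> h.py <<'E'
def togo(p,yaw=None):
    """shift in tool axes (fractions of 0.2 m) to put TCP at p; turn about tool z (fraction of 45deg) to get tool x yaw (deg)"""
    o=ctrl.get_obs(); T=R.from_quat(o['eef_rot']); d=T.inv().apply(np.array(p)-o['ee_pos'])/.2
    x=T.apply([1,0,0]); y=np.degrees(np.arctan2(x[1],x[0])); tilt=T.apply([0,0,1])
    print('t',round(o['time'],2),'pos',o['ee_pos'].round(4),'yaw',y.round(2),'tilt',tilt.round(4),'shift',d.round(4),'rz', None if yaw is None else round(-(yaw-y)/45,4))
E
python3 - <<'E'
from h import *
s,d=load('scene0'),load('side0')
p=tri([(s,153.9,226.1),(d,363,151.4)]);print(p,proj(s,p),proj(d,p))
togo([*p[:2],.33],-12)
w=load('wrist0');o=ctrl.get_obs();T=R.from_quat(o['eef_rot'])
print(T.inv().as_matrix()@w['M'],T.inv().apply(w['e']-o['ee_pos']))
E
```

```text
[ 0.52831164 -0.30221103  0.09006892] [153.07843906 225.65647438] [362.30640754 151.84440458]
t 0.15 pos [ 0.1512 -0.6319  0.404 ] yaw 13.46 tilt [-4.0e-04  1.2e-03 -1.0e+00] shift [ 2.2176 -1.164   0.3715] rz 0.5657
[[-2.61876699e-04 -9.61641890e-01 -2.74307868e-01]
 [ 9.99999962e-01 -2.74344630e-04  7.08911349e-06]
 [-8.20720791e-05 -2.74307856e-01  9.61641926e-01]] [0.07213099 0.00017851 0.0191192 ]
```

Call:
jog_arm --targets '[{"dx": 0.2, "dy": -0.1, "rz": 0.1}, {"dx": 0.5, "dy": -0.25, "rz": 0.25}, {"dx": 0.8, "dy": -0.4, "rz": 0.4}, {"dx": 1, "dy": -0.52, "rz": 0.56}, {"dx": 1, "dy": -0.52, "rz": 0.56}]'

```text
validation failed for argument at $.ta...
```

```bash
python3 -c "
from h import *
togo([.5283,-.3022,.36],-12)"
```

```text
t 0.15 pos [ 0.1512 -0.6319  0.404 ] yaw 13.46 tilt [-4.0e-04  1.2e-03 -1.0e+00] shift [ 2.2175 -1.1643  0.2215] rz 0.5657
```

Call:
jog_arm --targets '[{"dx": 0.2, "dy": -0.1, "dz": 0.0, "rx": 0.0, "ry": 0.0, "rz": 0.1, "claw": 1.0}, {"dx": 0.5, "dy": -0.25, "dz": 0.0, "rx": 0.0, "ry": 0.0, "rz": 0.25, "claw": 1.0}, {"dx": 0.8, "dy": -0.4, "dz": 0.0, "rx": 0.0, "ry": 0.0, "rz": 0.4, "claw": 1.0}, {"dx": 1.0, "dy": -0.52, "dz": 0.0, "rx": 0.0, "ry": 0.0, "rz": 0.56, "claw": 1.0}, {"dx": 1.0, "dy": -0.52, "dz": 0.0, "rx": 0.0, "ry": 0.0, "rz": 0.56, "claw": 1.0}]' --newtons 30

```text
time: 0.78
ee_pos: [0.3261, -0.4806, 0.4045]
eef_rot: [0.995, -0.098, 0.001, -0.001]
wrist_force: [-0.0, -0.4, 1.1]
width: 0.0884
grip_force: 0.0
```

```bash
python3 -c "
from h import *
togo([.51,-.30,.36],-12)"
```

```text
t 0.78 pos [ 0.3261 -0.4806  0.4045] yaw -11.28 tilt [ 0.0016  0.0023 -1.    ] shift [ 0.7249 -1.0646  0.226 ] rz 0.016
```

Call:
jog_arm --targets '[{"dx": 0.18, "dy": -0.25, "dz": 0.0, "rx": 0.0, "ry": 0.0, "rz": 0.0, "claw": 1.0}, {"dx": 0.36, "dy": -0.5, "dz": 0.05, "rx": 0.0, "ry": 0.0, "rz": 0.0, "claw": 1.0}, {"dx": 0.56, "dy": -0.78, "dz": 0.1, "rx": 0.0, "ry": 0.0, "rz": 0.0, "claw": 1.0}, {"dx": 0.7, "dy": -0.98, "dz": 0.15, "rx": 0.0, "ry": 0.0, "rz": 0.0, "claw": 1.0}, {"dx": 0.7, "dy": -0.98, "dz": 0.15, "rx": 0.0, "ry": 0.0, "rz": 0.0, "claw": 1.0}]'

```text
time: 1.4
ee_pos: [0.5013, -0.3171, 0.3735]
eef_rot: [0.995, -0.098, -0.0, -0.002]
wrist_force: [-0.6, -0.8, 0.0]
width: 0.0881
grip_force: 0.0
```

```bash
python3 - <<'E'
from h import *
ctrl.read_camera('wrist') # let it settle
togo([.5283,-.3022,.227],-12); save('wrist','w1'); togo([.5283,-.3022,.227],-12)
E
```

```text
t 1.45 pos [ 0.4993 -0.32    0.374 ] yaw -11.52 tilt [-1.e-03  8.e-04 -1.e+00] shift [ 0.1252 -0.1157  0.7348] rz 0.0106
t 1.5 pos [ 0.498  -0.3218  0.3743] yaw -11.72 tilt [-1.2e-03 -4.0e-04 -1.0e+00] shift [ 0.1291 -0.1271  0.7364] rz 0.0062
```

View pics/w1.png

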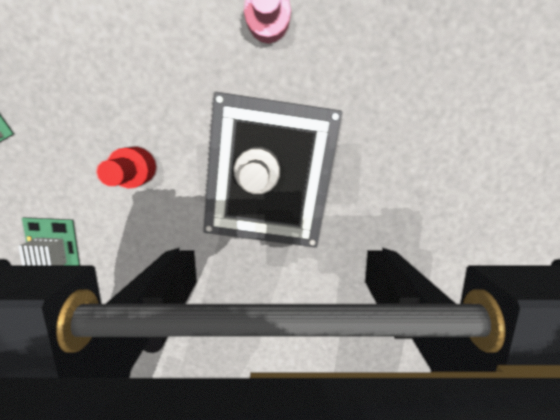

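The wrist view shows the knob top near (258,177), the frame's outer corners near (226,107), (328,122), (307,240) and (218,228), and the board at (50,240). I'll measure these.

```bash
cat >> m.py <<'E'
def rect(c,q,z):
    P=np.array([plane(c,u,v,z)[:2] for u,v in q],np.float32)
    (x,y),(w,h),a=cv2.minAreaRect(P); return np.round([x,y,w,h,a],4)
E
python3 - <<'E'
from m import *
w=load('w1');s,d=load('scene0'),load('side0');im=w['im'];g=im.max(2)
hull=np.array([[215,95],[340,110],[316,245],[205,232]])
m=np.zeros(g.shape,np.uint8);cv2.fillPoly(m,[hull],1)
k=blob((g>165)&(m>0),268,175,close=1);q=quad(k);print('frame',q.tolist(),rect(w,q,.038))
sub=((g<140)*255).astype(np.uint8);k=blob(g<130,300,180,close=3);q=quad(k);print('block',q.tolist(),rect(w,q,.03))
c=cv2.HoughCircles(cv2.GaussianBlur(g[130:215,220:300],(3,3),0),cv2.HOUGH_GRADIENT,1,5,param1=120,param2=12,minRadius=8,maxRadius=26)
print(None if c is None else (c[0][:6]+[220,130,0]).round(1).tolist())
print(proj(w,[.5283,-.3022,.092]))
cv2.imwrite('pics/crop2.png',cv2.resize(im[85:255,190:350],None,fx=3.5,fy=3.5,interpolation=2)[:,:,::-1])
E
```

```text
frame [[224, 106], [329, 122], [307, 238], [214, 224]] [ 0.5227 -0.3111  0.104   0.1235 69.6984]
block [[235, 120], [315, 131], [300, 228], [224, 217]] [ 0.5209 -0.3113  0.085   0.1053 69.8057]
[[255.5, 171.5, 23.6], [253.5, 176.5, 13.8], [259.5, 168.5, 25.4], [247.5, 173.5, 19.9], [254.5, 166.5, 18.8], [248.5, 180.5, 23.2]]
[254.14494661 181.15651738]
```

View pics/crop2.png

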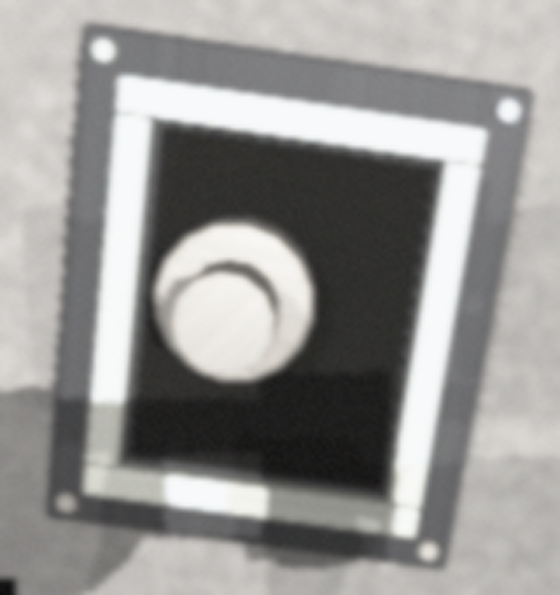

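The crop puts the knob top at (253.1,176.4) and the base ring at (257.1,170.7), both in full-picture pixels. The frame fits well.

```bash
python3 - <<'E'
from m import *
w=load('w1');s,d=load('scene0'),load('side0')
p=tri([(s,153.9,226.1),(d,363,151.4),(w,253.1,176.4)]);print(p,plane(w,253.1,176.4,.092),plane(w,257.1,170.7,.058))
togo([*(p[:2]),.227],-12)
E
```

```text
[ 0.52998153 -0.30224669  0.09019617] [ 0.532509   -0.30224143  0.092     ] [ 0.53228793 -0.30317138  0.058     ]
t 1.5 pos [ 0.498  -0.3218  0.3743] yaw -11.72 tilt [-1.2e-03 -4.0e-04 -1.0e+00] shift [ 0.1374 -0.1286  0.7364] rz 0.0062
```

Call:
jog_arm --targets '[{"dx": 0.07, "dy": -0.06, "dz": 0.1, "rx": 0.0, "ry": 0.0, "rz": 0.0, "claw": 0.6}, {"dx": 0.14, "dy": -0.12, "dz": 0.2, "rx": 0.0, "ry": 0.0, "rz": 0.0, "claw": 0.6}, {"dx": 0.14, "dy": -0.12, "dz": 0.3, "rx": 0.0, "ry": 0.0, "rz": 0.0, "claw": 0.6}, {"dx": 0.14, "dy": -0.12, "dz": 0.3, "rx": 0.0, "ry": 0.0, "rz": 0.0, "claw": 0.6}, {"dx": 0.14, "dy": -0.12, "dz": 0.3, "rx": 0.0, "ry": 0.0, "rz": 0.0, "claw": 0.6}]'

```text
time: 2.12
ee_pos: [0.5301, -0.305, 0.3156]
eef_rot: [0.995, -0.103, 0.0, 0.001]
wrist_force: [-0.5, 0.2, 0.3]
width: 0.0531
grip_force: 0.0
```

```bash
python3 - <<'E'
from m import *
c,im=save('wrist','w2');togo([.5315,-.3027,.227]);print(proj(c,[.5315,-.3027,.092]),c['e'])
g=im.max(2)
cc=cv2.HoughCircles(cv2.GaussianBlur(g,(3,3),0)[150:330,200:360],cv2.HOUGH_GRADIENT,1,5,param1=120,param2=14,minRadius=14,maxRadius=26)
print((cc[0][:6]+[200,150,0]).round(1).tolist())
E
```

```text
t 2.17 pos [ 0.5304 -0.3047  0.3158] yaw -11.85 tilt [ 0.0011 -0.0013 -1.    ] shift [ 0.0028 -0.0112  0.4442] rz None
[277.0883566  230.21009031] [ 0.60073321 -0.31934722  0.29664274]
[[274.5, 214.5, 25.4], [274.5, 225.5, 20.8], [276.5, 206.5, 22.9], [274.5, 230.5, 17.4], [276.5, 220.5, 18.8]]
```

View pics/w2.png

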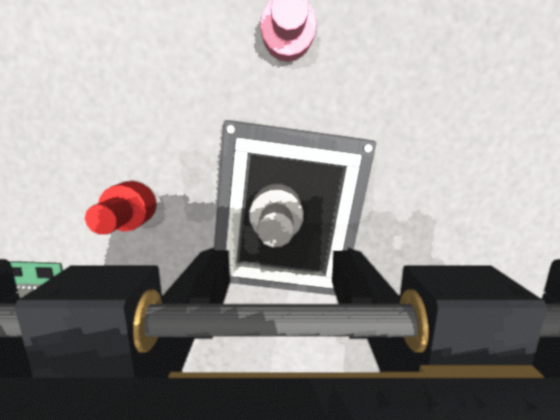

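The wrist view shows the knob top at (274.5,229), about 2 mm from my estimate. I'll correct for that and descend.

Call:
jog_arm --targets '[{"dx": 0.0, "dy": -0.02, "dz": 0.1, "rx": 0.0, "ry": 0.0, "rz": 0.0, "claw": 0.6}, {"dx": 0.0, "dy": -0.02, "dz": 0.25, "rx": 0.0, "ry": 0.0, "rz": 0.0, "claw": 0.6}, {"dx": 0.0, "dy": -0.02, "dz": 0.38, "rx": 0.0, "ry": 0.0, "rz": 0.0, "claw": 0.6}, {"dx": 0.0, "dy": -0.02, "dz": 0.44, "rx": 0.0, "ry": 0.0, "rz": 0.0, "claw": 0.6}, {"dx": 0.0, "dy": -0.02, "dz": 0.44, "rx": 0.0, "ry": 0.0, "rz": 0.0, "claw": 0.6}]'

```text
time: 2.8
ee_pos: [0.5315, -0.2997, 0.2268]
eef_rot: [0.995, -0.103, -0.0, 0.0]
wrist_force: [0.3, 0.1, -0.1]
width: 0.0527
grip_force: 0.0
```

Call:
jog_arm --targets '[{"dx": 0.0, "dy": 0.0, "dz": 0.0, "rx": 0.0, "ry": 0.0, "rz": 0.0, "claw": 0.0}, {"dx": 0.0, "dy": 0.0, "dz": 0.0, "rx": 0.0, "ry": 0.0, "rz": 0.0, "claw": 0.0}, {"dx": 0.0, "dy": 0.0, "dz": 0.0, "rx": 0.0, "ry": 0.0, "rz": 0.0, "claw": 0.0}, {"dx": 0.0, "dy": 0.0, "dz": 0.0, "rx": 0.0, "ry": 0.0, "rz": 0.0, "claw": 0.0}, {"dx": 0.0, "dy": 0.0, "dz": 0.0, "rx": 0.0, "ry": 0.0, "rz": 0.0, "claw": 0.0}]' --newtons 40

```text
time: 3.42
ee_pos: [0.5318, -0.2999, 0.2274]
eef_rot: [0.995, -0.102, 0.001, 0.0]
wrist_force: [-1.1, -1.2, 5.4]
width: 0.025
grip_force: 40.0
```

```bash
python3 - <<'E'
from m import *
togo([.494,.326,.40]);o=ctrl.get_obs();print(o['width'],o['grip_force'],o['wrist_force'])
E
```

```text
t 3.42 pos [ 0.5318 -0.2999  0.2274] yaw -11.77 tilt [ 0.001 -0.001 -1.   ] shift [-0.8223 -3.0246 -0.8664] rz None
0.02495106870326244 39.9948663264513 [-1.11096504 -1.17302059  5.44929188]
```

Call:
jog_arm --targets '[{"dx": 0.0, "dy": 0.0, "dz": -0.1, "rx": 0.0, "ry": 0.0, "rz": 0.0, "claw": 0.0}, {"dx": 0.0, "dy": 0.0, "dz": -0.25, "rx": 0.0, "ry": 0.0, "rz": 0.0, "claw": 0.0}, {"dx": 0.0, "dy": 0.0, "dz": -0.4, "rx": 0.0, "ry": 0.0, "rz": 0.0, "claw": 0.0}, {"dx": -0.05, "dy": -0.2, "dz": -0.5, "rx": 0.0, "ry": 0.0, "rz": 0.0, "claw": 0.0}, {"dx": -0.12, "dy": -0.45, "dz": -0.5, "rx": 0.0, "ry": 0.0, "rz": 0.0, "claw": 0.0}]'

```text
time: 4.05
ee_pos: [0.5267, -0.2061, 0.3291]
eef_rot: [0.995, -0.103, 0.002, 0.0]
wrist_force: [0.4, 1.2, -4.0]
width: 0.0248
grip_force: 40.0
```

Call:
jog_arm --targets '[{"dx": -0.07, "dy": -0.25, "dz": 0.0, "rx": 0.0, "ry": 0.0, "rz": 0.0, "claw": 0.0}, {"dx": -0.14, "dy": -0.5, "dz": 0.0, "rx": 0.0, "ry": 0.0, "rz": 0.0, "claw": 0.0}, {"dx": -0.2, "dy": -0.75, "dz": 0.0, "rx": 0.0, "ry": 0.0, "rz": 0.0, "claw": 0.0}, {"dx": -0.27, "dy": -1.0, "dz": 0.0, "rx": 0.0, "ry": 0.0, "rz": 0.0, "claw": 0.0}, {"dx": -0.27, "dy": -1.0, "dz": 0.0, "rx": 0.0, "ry": 0.0, "rz": 0.0, "claw": 0.0}]'

```text
time: 4.68
ee_pos: [0.5136, 0.0057, 0.3273]
eef_rot: [0.995, -0.098, -0.0, -0.001]
wrist_force: [-0.6, -0.3, -2.6]
width: 0.0249
grip_force: 40.0
```

Call:
jog_arm --targets '[{"dx": -0.07, "dy": -0.25, "dz": 0.0, "rx": 0.0, "ry": 0.0, "rz": 0.0, "claw": 0.0}, {"dx": -0.14, "dy": -0.5, "dz": 0.0, "rx": 0.0, "ry": 0.0, "rz": 0.0, "claw": 0.0}, {"dx": -0.2, "dy": -0.75, "dz": 0.0, "rx": 0.0, "ry": 0.0, "rz": 0.0, "claw": 0.0}, {"dx": -0.27, "dy": -1.0, "dz": 0.0, "rx": 0.0, "ry": 0.0, "rz": 0.0, "claw": 0.0}, {"dx": -0.27, "dy": -1.0, "dz": 0.0, "rx": 0.0, "ry": 0.0, "rz": 0.0, "claw": 0.0}]'

```text
time: 5.3
ee_pos: [0.501, 0.2116, 0.3273]
eef_rot: [0.995, -0.099, -0.0, -0.001]
wrist_force: [-0.1, -0.4, -3.3]
width: 0.0252
grip_force: 40.0
```

```bash
python3 - <<'E'
from m import *
c,im=save('wrist','w3');togo([.494,.326,.23]);o=ctrl.get_obs();print(o['width'],o['grip_force'],o['wrist_force'])
print(proj(c,[.494,.326,.004]))
g=im.max(2)
k=blob(g<70,*proj(c,[.494,.326,.004]));q=quad(k);print(q.tolist(),rect(c,q,.02))
E
```

```text
t 5.35 pos [0.5016 0.2086 0.327 ] yaw -11.55 tilt [-5.e-04  3.e-04 -1.e+00] shift [-0.1546 -0.5675  0.4851] rz None
0.02488385586479037 39.999259784817696 [-1.08213105 -1.24863265 -3.93476884]
[175.28341212 225.74333947]
[[0, 335], [98, 177], [221, 166], [559, 335], [559, 419], [0, 419]] [ 0.3869  0.2383  0.6736  0.3041 78.8052]
```

View pics/w3.png

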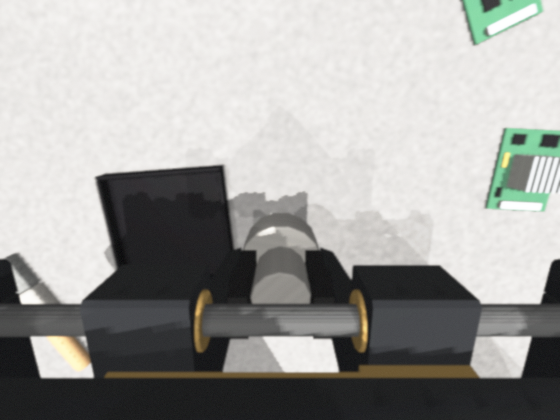

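The tray's far rim edge runs (98,177)–(221,166), and the weight hangs straight in the fingers.

```bash
python3 - <<'E'
from m import *
c=load('w3');a=plane(c,98,177,.02)[:2];b=plane(c,221,166,.02)[:2]
n=np.array([b[1]-a[1],-(b[0]-a[0])]);n/=np.linalg.norm(n);m=(a+b)/2
n*=-np.sign(n@m);p=m+.06*n
print(a,b,np.linalg.norm(a-b),p);togo([*p,.23])
E
```

```text
[0.55903592 0.37686893] [0.5462355  0.26037973] 0.11719038315866234 [0.49299471 0.32517799]
t 5.35 pos [0.5016 0.2086 0.327 ] yaw -11.55 tilt [-5.e-04  3.e-04 -1.e+00] shift [-0.1587 -0.5624  0.4851] rz None
```

Call:
jog_arm --targets '[{"dx": -0.05, "dy": -0.2, "dz": 0.0, "rx": 0.0, "ry": 0.0, "rz": 0.0, "claw": 0.0}, {"dx": -0.11, "dy": -0.4, "dz": 0.0, "rx": 0.0, "ry": 0.0, "rz": 0.0, "claw": 0.0}, {"dx": -0.16, "dy": -0.56, "dz": 0.1, "rx": 0.0, "ry": 0.0, "rz": 0.0, "claw": 0.0}, {"dx": -0.16, "dy": -0.56, "dz": 0.3, "rx": 0.0, "ry": 0.0, "rz": 0.0, "claw": 0.0}, {"dx": -0.16, "dy": -0.56, "dz": 0.45, "rx": 0.0, "ry": 0.0, "rz": 0.0, "claw": 0.0}]'

```text
time: 5.98
ee_pos: [0.4941, 0.3213, 0.2354]
eef_rot: [0.995, -0.103, -0.0, 0.001]
wrist_force: [0.3, -0.8, -3.7]
width: 0.0247
grip_force: 40.0
```

```bash
python3 - <<'E'
from m import *
ctrl.read_camera('wrist');togo([.493,.325,.2014]);print(ctrl.get_obs()['wrist_force'])
E
```

```text
t 6.03 pos [0.4929 0.3201 0.2319] yaw -11.87 tilt [-0.0052 -0.0055 -1.    ] shift [-0.0039 -0.0249  0.1522] rz None
[-0.81616918 -1.15287385 -6.21709349]
```

Call:
jog_arm --targets '[{"dx": 0.0, "dy": 0.0, "dz": 0.04, "rx": 0.0, "ry": 0.0, "rz": 0.0, "claw": 0.0}, {"dx": 0.0, "dy": 0.0, "dz": 0.09, "rx": 0.0, "ry": 0.0, "rz": 0.0, "claw": 0.0}, {"dx": 0.0, "dy": 0.0, "dz": 0.13, "rx": 0.0, "ry": 0.0, "rz": 0.0, "claw": 0.0}, {"dx": 0.0, "dy": 0.0, "dz": 0.15, "rx": 0.0, "ry": 0.0, "rz": 0.0, "claw": 0.0}, {"dx": 0.0, "dy": 0.0, "dz": 0.15, "rx": 0.0, "ry": 0.0, "rz": 0.0, "claw": 0.0}]'

```text
time: 6.65
ee_pos: [0.4935, 0.3234, 0.2066]
eef_rot: [0.995, -0.102, -0.0, 0.0]
wrist_force: [-0.2, 0.6, -3.1]
width: 0.0251
grip_force: 40.0
```

```bash
python3 - <<'E'
from m import *
ctrl.read_camera('wrist');togo([.493,.325,.2014]);print(ctrl.get_obs()['wrist_force'])
E
```

```text
t 6.7 pos [0.4936 0.3235 0.2068] yaw -11.74 tilt [ 1.e-04  1.e-04 -1.e+00] shift [-0.0047 -0.0067  0.0272] rz None
[-0.64442694 -0.53737899 -3.49460048]
```

Call:
jog_arm --targets '[{"dx": 0.0, "dy": 0.0, "dz": 0.01, "rx": 0.0, "ry": 0.0, "rz": 0.0, "claw": 0.0}, {"dx": 0.0, "dy": 0.0, "dz": 0.02, "rx": 0.0, "ry": 0.0, "rz": 0.0, "claw": 0.0}, {"dx": 0.0, "dy": 0.0, "dz": 0.026, "rx": 0.0, "ry": 0.0, "rz": 0.0, "claw": 0.0}, {"dx": 0.0, "dy": 0.0, "dz": 0.028, "rx": 0.0, "ry": 0.0, "rz": 0.0, "claw": 0.0}, {"dx": 0.0, "dy": 0.0, "dz": 0.028, "rx": 0.0, "ry": 0.0, "rz": 0.0, "claw": 0.0}]'

```text
time: 7.32
ee_pos: [0.4936, 0.3234, 0.2015]
eef_rot: [0.995, -0.102, 0.0, 0.0]
wrist_force: [-1.5, -2.2, 3.5]
width: 0.0249
grip_force: 40.0
```

Force went from -3.5 to +3.5 N, so the weight is on the tray floor. Release and rise.

Call:
jog_arm --targets '[{"dx": 0.0, "dy": 0.0, "dz": 0.0, "rx": 0.0, "ry": 0.0, "rz": 0.0, "claw": 0.6}, {"dx": 0.0, "dy": 0.0, "dz": 0.0, "rx": 0.0, "ry": 0.0, "rz": 0.0, "claw": 0.6}, {"dx": 0.0, "dy": 0.0, "dz": 0.0, "rx": 0.0, "ry": 0.0, "rz": 0.0, "claw": 0.6}, {"dx": 0.0, "dy": 0.0, "dz": 0.0, "rx": 0.0, "ry": 0.0, "rz": 0.0, "claw": 0.6}, {"dx": 0.0, "dy": 0.0, "dz": -0.1, "rx": 0.0, "ry": 0.0, "rz": 0.0, "claw": 0.6}]'

```text
time: 7.95
ee_pos: [0.493, 0.323, 0.2206]
eef_rot: [0.995, -0.102, -0.001, 0.001]
wrist_force: [-0.6, 0.8, -0.1]
width: 0.0528
grip_force: 0.0
```

Call:
jog_arm --targets '[{"dx": 0.0, "dy": 0.0, "dz": -0.15, "rx": 0.0, "ry": 0.0, "rz": 0.0, "claw": 0.6}, {"dx": 0.0, "dy": 0.0, "dz": -0.4, "rx": 0.0, "ry": 0.0, "rz": 0.0, "claw": 0.6}, {"dx": 0.0, "dy": 0.2, "dz": -0.6, "rx": 0.0, "ry": 0.0, "rz": 0.0, "claw": 0.6}, {"dx": 0.0, "dy": 0.45, "dz": -0.7, "rx": 0.0, "ry": 0.0, "rz": 0.0, "claw": 0.6}, {"dx": 0.0, "dy": 0.7, "dz": -0.7, "rx": 0.0, "ry": 0.0, "rz": 0.0, "claw": 0.6}]'

```text
time: 8.57
ee_pos: [0.4653, 0.1853, 0.3643]
eef_rot: [0.995, -0.102, 0.002, -0.001]
wrist_force: [1.2, 0.2, 0.3]
width: 0.0528
grip_force: 0.0
```

Call:
jog_arm --targets '[{"dx": 0.0, "dy": 0.25, "dz": 0.0, "rx": 0.0, "ry": 0.0, "rz": 0.0, "claw": 0.6}, {"dx": 0.0, "dy": 0.5, "dz": 0.0, "rx": 0.0, "ry": 0.0, "rz": 0.0, "claw": 0.6}, {"dx": 0.0, "dy": 0.75, "dz": 0.0, "rx": 0.0, "ry": 0.0, "rz": 0.0, "claw": 0.6}, {"dx": 0.0, "dy": 0.9, "dz": 0.0, "rx": 0.0, "ry": 0.0, "rz": 0.0, "claw": 0.6}, {"dx": 0.0, "dy": 0.9, "dz": 0.0, "rx": 0.0, "ry": 0.0, "rz": 0.0, "claw": 0.6}]'

```text
time: 9.2
ee_pos: [0.4281, 0.0082, 0.3622]
eef_rot: [0.995, -0.104, 0.001, 0.0]
wrist_force: [0.1, -0.3, 0.2]
width: 0.0529
grip_force: 0.0
```

```bash
python3 - <<'E'
from m import *
ctrl.read_camera('wrist');ctrl.read_camera('wrist')
c,im=save('wrist','w4');togo([.48,-.029,.30],-12)
k=blob(green(im),*proj(c,[.48,-.029,.004]));q=quad(k);print(q.tolist(),rect(c,q,.002))
s,d=save('scene','scene4'),save('side','side4')
A=cv2.resize(im,(560,420));t=np.hstack([cv2.resize(s[1][150:230,330:430],None,fx=2.8,fy=2.25),cv2.resize(d[1][280:400,150:270],(280,180))])
cv2.imwrite('pics/combo4.png',np.vstack([A,t])[:,:,::-1])
E
```

```text
t 9.35 pos [0.4288 0.0113 0.3618] yaw -11.66 tilt [ 1.4e-03  6.0e-04 -1.0e+00] shift [0.291  0.1458 0.3092] rz 0.0076
[[282, 96], [338, 99], [331, 175], [278, 173]] [ 4.81400e-01 -2.89000e-02  5.90000e-02  8.05000e-02  7.53697e+01]
```

View pics/combo4.png

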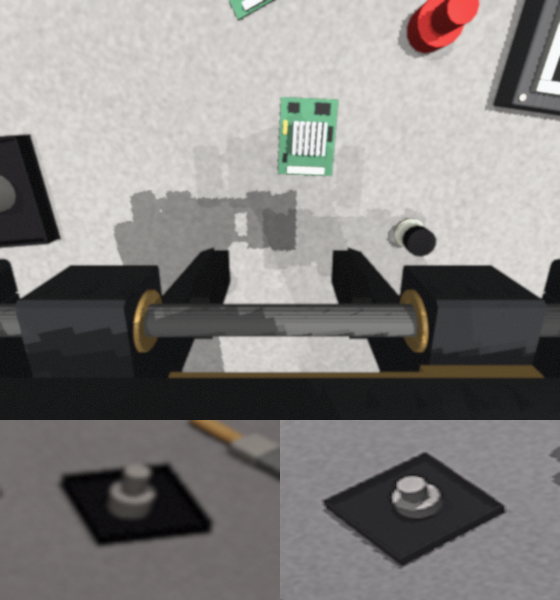

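The weight stands upright in the tray. The wrist view shows the board at about (308,136) with fins at (309,139), giving (0.4814,-0.0289) and a long axis of -14.6°.

Call:
jog_arm --targets '[{"dx": 0.1, "dy": 0.05, "dz": 0.1, "rx": 0.0, "ry": 0.0, "rz": 0.03, "claw": 0.6}, {"dx": 0.2, "dy": 0.1, "dz": 0.25, "rx": 0.0, "ry": 0.0, "rz": 0.065, "claw": 0.6}, {"dx": 0.29, "dy": 0.155, "dz": 0.4, "rx": 0.0, "ry": 0.0, "rz": 0.065, "claw": 0.6}, {"dx": 0.29, "dy": 0.155, "dz": 0.5, "rx": 0.0, "ry": 0.0, "rz": 0.065, "claw": 0.6}, {"dx": 0.29, "dy": 0.155, "dz": 0.5, "rx": 0.0, "ry": 0.0, "rz": 0.065, "claw": 0.6}]'

```text
time: 10.07
ee_pos: [0.4786, -0.0311, 0.2599]
eef_rot: [0.992, -0.127, -0.002, 0.0]
wrist_force: [-0.1, 0.2, 1.2]
width: 0.0529
grip_force: 0.0
```

```bash
python3 - <<'E'
from m import *
ctrl.read_camera('wrist')
c,im=save('wrist','w5');togo([.4814,-.0289,.177],-14.6)
for z in(.0,.03):print(proj(c,[.4814,-.0289,z]))
w4=load('w4')
for z in(.0,.03):print(proj(w4,[.4814,-.0289,z]))
t=np.hstack([cv2.resize(w4['im'][85:185,260:360],(400,400),interpolation=2),cv2.resize(im[140:300,200:360],(400,400),interpolation=2)])
cv2.imwrite('pics/combo5.png',t[:,:,::-1])
E
```

```text
t 10.18 pos [ 0.4792 -0.0313  0.2615] yaw -14.59 tilt [ 1.e-04  3.e-04 -1.e+00] shift [ 0.0078 -0.0141  0.4226] rz 0.0002
[277.59064488 213.47325934]
[277.24310128 225.02709937]
[307.03207489 137.11860718]
[309.53891876 138.25107066]
```

View pics/combo5.png

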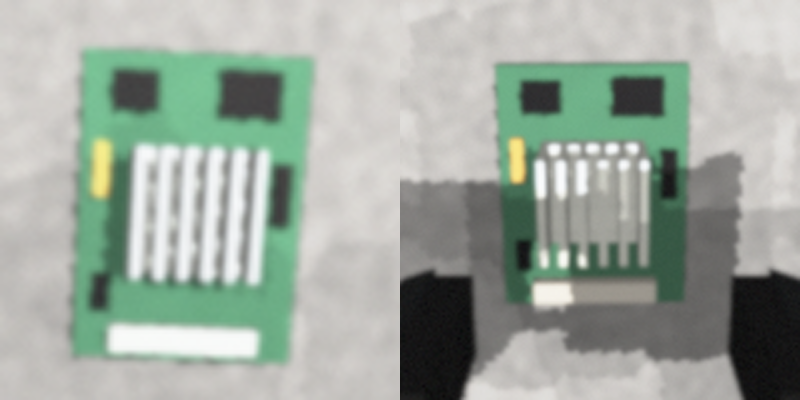

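Fin-top centres are (309.5,138.8) and (277.2,225.2) in the two wrist views. Both match the predictions for 30 mm height, so I'll descend and grip.

Call:
jog_arm --targets '[{"dx": 0.005, "dy": -0.01, "dz": 0.1, "rx": 0.0, "ry": 0.0, "rz": 0.0, "claw": 0.6}, {"dx": 0.005, "dy": -0.012, "dz": 0.25, "rx": 0.0, "ry": 0.0, "rz": 0.0, "claw": 0.6}, {"dx": 0.005, "dy": -0.012, "dz": 0.36, "rx": 0.0, "ry": 0.0, "rz": 0.0, "claw": 0.6}, {"dx": 0.005, "dy": -0.012, "dz": 0.41, "rx": 0.0, "ry": 0.0, "rz": 0.0, "claw": 0.6}, {"dx": 0.005, "dy": -0.012, "dz": 0.41, "rx": 0.0, "ry": 0.0, "rz": 0.0, "claw": 0.6}]'

```text
time: 10.8
ee_pos: [0.4807, -0.0297, 0.1795]
eef_rot: [0.992, -0.127, 0.0, -0.0]
wrist_force: [-0.0, 1.1, 0.4]
width: 0.053
grip_force: 0.0
```

```bash
python3 - <<'E'
from m import *
ctrl.read_camera('wrist');togo([.4814,-.0289,.177],-14.6);print(ctrl.get_obs()['wrist_force'])
E
```

```text
t 10.85 pos [ 0.4809 -0.0298  0.1799] yaw -14.65 tilt [ 0.001  0.    -1.   ] shift [ 0.0012 -0.0051  0.0143] rz -0.0012
[ 0.53234367 -0.3417105   0.46324562]
```

Call:
jog_arm --targets '[{"dx": 0.0, "dy": -0.004, "dz": 0.012, "rx": 0.0, "ry": 0.0, "rz": 0.0, "claw": 0.6}, {"dx": 0.0, "dy": -0.004, "dz": 0.012, "rx": 0.0, "ry": 0.0, "rz": 0.0, "claw": 0.2}, {"dx": 0.0, "dy": -0.004, "dz": 0.012, "rx": 0.0, "ry": 0.0, "rz": 0.0, "claw": 0.2}, {"dx": 0.0, "dy": -0.004, "dz": 0.012, "rx": 0.0, "ry": 0.0, "rz": 0.0, "claw": 0.2}, {"dx": 0.0, "dy": -0.004, "dz": 0.012, "rx": 0.0, "ry": 0.0, "rz": 0.0, "claw": 0.2}]' --newtons 25

```text
time: 11.48
ee_pos: [0.4808, -0.0292, 0.1769]
eef_rot: [0.992, -0.128, 0.0, -0.0]
wrist_force: [-0.5, -0.2, 3.5]
width: 0.0316
grip_force: 25.0
```

Call:
jog_arm --targets '[{"dx": 0.0, "dy": 0.0, "dz": 0.0, "rx": 0.0, "ry": 0.0, "rz": 0.0, "claw": 0.2}, {"dx": 0.0, "dy": 0.0, "dz": -0.04, "rx": 0.0, "ry": 0.0, "rz": 0.0, "claw": 0.2}, {"dx": 0.0, "dy": 0.0, "dz": -0.15, "rx": 0.0, "ry": 0.0, "rz": 0.0, "claw": 0.2}, {"dx": 0.0, "dy": 0.0, "dz": -0.3, "rx": 0.0, "ry": 0.0, "rz": 0.0, "claw": 0.2}, {"dx": 0.0, "dy": 0.0, "dz": -0.45, "rx": 0.0, "ry": 0.0, "rz": 0.0, "claw": 0.2}]'

```text
time: 12.1
ee_pos: [0.4804, -0.0293, 0.2677]
eef_rot: [0.992, -0.128, -0.0, 0.0]
wrist_force: [0.2, -0.8, -1.3]
width: 0.0321
grip_force: 25.0
```

```bash
python3 - <<'E'
from m import *
ctrl.read_camera('wrist');togo([.523,-.311,.28],-20.2);o=ctrl.get_obs();print(o['wrist_force'],o['width'],o['grip_force'])
E
```

```text
t 12.15 pos [ 0.4817 -0.0293  0.2709] yaw -14.69 tilt [ 0.0046 -0.     -1.    ] shift [ 0.5568  1.3099 -0.0445] rz 0.1225
[0.92815487 0.19824998 1.93936502] 0.03185395622884276 24.984984272159636
```

Call:
jog_arm --targets '[{"dx": 0.09, "dy": 0.2, "dz": -0.05, "rx": 0.0, "ry": 0.0, "rz": 0.0, "claw": 0.2}, {"dx": 0.19, "dy": 0.45, "dz": -0.05, "rx": 0.0, "ry": 0.0, "rz": 0.0, "claw": 0.2}, {"dx": 0.3, "dy": 0.7, "dz": -0.05, "rx": 0.0, "ry": 0.0, "rz": 0.0, "claw": 0.2}, {"dx": 0.4, "dy": 0.94, "dz": -0.05, "rx": 0.0, "ry": 0.0, "rz": 0.0, "claw": 0.2}, {"dx": 0.4, "dy": 0.94, "dz": -0.05, "rx": 0.0, "ry": 0.0, "rz": 0.0, "claw": 0.2}]'

```text
time: 12.78
ee_pos: [0.5096, -0.2363, 0.2767]
eef_rot: [0.991, -0.131, 0.0, 0.001]
wrist_force: [-0.3, 0.6, -0.7]
width: 0.0317
grip_force: 25.0
```

```bash
python3 - <<'E'
from m import *
ctrl.read_camera('wrist');ctrl.read_camera('wrist');togo([.523,-.311,.28],-20.2);o=ctrl.get_obs();print(o['wrist_force'],o['width'],o['grip_force'])
E
```

```text
t 12.88 pos [ 0.5101 -0.2312  0.2763] yaw -14.73 tilt [-9.e-04  8.e-04 -1.e+00] shift [ 0.1639  0.3693 -0.0189] rz 0.1217
[-0.04603671  0.44018128 -1.13913249] 0.031680017657214024 24.985220334492624
```

Call:
jog_arm --targets '[{"dx": 0.07, "dy": 0.16, "dz": 0.0, "rx": 0.0, "ry": 0.0, "rz": 0.06, "claw": 0.2}, {"dx": 0.13, "dy": 0.3, "dz": 0.0, "rx": 0.0, "ry": 0.0, "rz": 0.12, "claw": 0.2}, {"dx": 0.165, "dy": 0.37, "dz": 0.05, "rx": 0.0, "ry": 0.0, "rz": 0.12, "claw": 0.2}, {"dx": 0.165, "dy": 0.37, "dz": 0.12, "rx": 0.0, "ry": 0.0, "rz": 0.12, "claw": 0.2}, {"dx": 0.165, "dy": 0.37, "dz": 0.12, "rx": 0.0, "ry": 0.0, "rz": 0.12, "claw": 0.2}]'

```text
time: 13.5
ee_pos: [0.5231, -0.3089, 0.2506]
eef_rot: [0.985, -0.173, -0.002, -0.001]
wrist_force: [-0.7, 0.5, -1.7]
width: 0.0319
grip_force: 25.0
```

```bash
python3 - <<'E'
from m import *
ctrl.read_camera('wrist');c,im=save('wrist','w6');togo([.523,-.311,.2075],-20.2);o=ctrl.get_obs();print(o['wrist_force'],o['width'],o['grip_force'])
k=blob(green(im),*proj(c,[*o['ee_pos'][:2],o['ee_pos'][2]-.175]));q=quad(k);print(q.tolist(),rect(c,q,o['ee_pos'][2]-.175))
E
```

```text
t 13.6 pos [ 0.5238 -0.3096  0.2522] yaw -19.95 tilt [-0.0011  0.0015 -1.    ] shift [-0.0008  0.0081  0.2232] rz 0.0056
[ 1.26170694  0.25389833 -0.70709973] 0.031745337657166896 24.98508035670966Traceback (most recent call last):
  File "<stdin>", line 3, in <module>
  File "m.py", line 5, in blob
    return max([k for k in cs if cv2.pointPolygonTest(cv2.convexHull(k),(float(u),float(v)),True)>-4],key=cv2.contourArea)
ValueError: max() iterable argument is empty
```

View pics/w6.png

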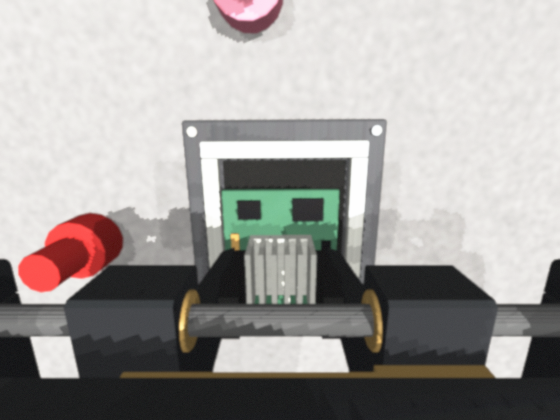

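The board hangs level and aligned in the grip, centred at column 281 against the frame's 285. I'll shift about 2 mm along +y and lower it.

Call:
jog_arm --targets '[{"dx": 0.0, "dy": 0.01, "dz": 0.03, "rx": 0.0, "ry": 0.0, "rz": 0.005, "claw": 0.2}, {"dx": 0.0, "dy": 0.01, "dz": 0.08, "rx": 0.0, "ry": 0.0, "rz": 0.005, "claw": 0.2}, {"dx": 0.0, "dy": 0.01, "dz": 0.13, "rx": 0.0, "ry": 0.0, "rz": 0.005, "claw": 0.2}, {"dx": 0.0, "dy": 0.01, "dz": 0.17, "rx": 0.0, "ry": 0.0, "rz": 0.005, "claw": 0.2}, {"dx": 0.0, "dy": 0.01, "dz": 0.19, "rx": 0.0, "ry": 0.0, "rz": 0.005, "claw": 0.2}]'

```text
time: 14.22
ee_pos: [0.5228, -0.3131, 0.2139]
eef_rot: [0.984, -0.176, -0.0, -0.0]
wrist_force: [0.1, -0.2, -0.7]
width: 0.0316
grip_force: 25.0
```

```bash
python3 - <<'E'
from m import *
ctrl.read_camera('wrist');ctrl.read_camera('wrist');togo([.523,-.311,.207],-20.2);o=ctrl.get_obs();print(o['wrist_force'],o['width'],o['grip_force'])
E
```

```text
t 14.32 pos [ 0.5228 -0.313   0.2141] yaw -20.3 tilt [-8.e-04  4.e-04 -1.e+00] shift [-0.0027 -0.0099  0.0356] rz -0.0021
[-0.13270251  0.12893002 -0.79823741] 0.03191391549437997 24.985034549608827
```

Call:
jog_arm --targets '[{"dx": 0.0, "dy": -0.005, "dz": 0.008, "rx": 0.0, "ry": 0.0, "rz": 0.0, "claw": 0.2}, {"dx": 0.0, "dy": -0.005, "dz": 0.016, "rx": 0.0, "ry": 0.0, "rz": 0.0, "claw": 0.2}, {"dx": 0.0, "dy": -0.005, "dz": 0.024, "rx": 0.0, "ry": 0.0, "rz": 0.0, "claw": 0.2}, {"dx": 0.0, "dy": -0.005, "dz": 0.032, "rx": 0.0, "ry": 0.0, "rz": 0.0, "claw": 0.2}, {"dx": 0.0, "dy": -0.005, "dz": 0.034, "rx": 0.0, "ry": 0.0, "rz": 0.0, "claw": 0.2}]'

```text
time: 14.95
ee_pos: [0.5233, -0.3122, 0.2078]
eef_rot: [0.984, -0.176, -0.0, -0.0]
wrist_force: [-0.6, -0.7, -1.3]
width: 0.0317
grip_force: 25.0
```

Call:
jog_arm --targets '[{"dx": 0.0, "dy": 0.0, "dz": 0.001, "rx": 0.0, "ry": 0.0, "rz": 0.0, "claw": 0.2}, {"dx": 0.0, "dy": 0.0, "dz": 0.003, "rx": 0.0, "ry": 0.0, "rz": 0.0, "claw": 0.2}, {"dx": 0.0, "dy": 0.0, "dz": 0.004, "rx": 0.0, "ry": 0.0, "rz": 0.0, "claw": 0.2}, {"dx": 0.0, "dy": 0.0, "dz": 0.005, "rx": 0.0, "ry": 0.0, "rz": 0.0, "claw": 0.2}, {"dx": 0.0, "dy": 0.0, "dz": 0.005, "rx": 0.0, "ry": 0.0, "rz": 0.0, "claw": 0.2}]'

```text
time: 15.58
ee_pos: [0.5233, -0.3122, 0.207]
eef_rot: [0.984, -0.176, 0.0, 0.0]
wrist_force: [0.7, 0.0, 0.9]
width: 0.0316
grip_force: 25.0
```

The board is at floor height with light contact showing. Release.

Call:
jog_arm --targets '[{"dx": 0.0, "dy": 0.0, "dz": 0.003, "rx": 0.0, "ry": 0.0, "rz": 0.0, "claw": 0.2}, {"dx": 0.0, "dy": 0.0, "dz": 0.003, "rx": 0.0, "ry": 0.0, "rz": 0.0, "claw": 0.2}, {"dx": 0.0, "dy": 0.0, "dz": 0.003, "rx": 0.0, "ry": 0.0, "rz": 0.0, "claw": 0.55}, {"dx": 0.0, "dy": 0.0, "dz": 0.003, "rx": 0.0, "ry": 0.0, "rz": 0.0, "claw": 0.55}, {"dx": 0.0, "dy": 0.0, "dz": 0.003, "rx": 0.0, "ry": 0.0, "rz": 0.0, "claw": 0.55}]'

```text
time: 16.2
ee_pos: [0.5233, -0.3122, 0.2062]
eef_rot: [0.984, -0.176, -0.0, 0.0]
wrist_force: [0.2, 0.4, -0.9]
width: 0.0487
grip_force: 0.0
```

Call:
jog_arm --targets '[{"dx": 0.0, "dy": 0.0, "dz": 0.0, "rx": 0.0, "ry": 0.0, "rz": 0.0, "claw": 0.55}, {"dx": 0.0, "dy": 0.0, "dz": -0.1, "rx": 0.0, "ry": 0.0, "rz": 0.0, "claw": 0.55}, {"dx": 0.0, "dy": 0.0, "dz": -0.3, "rx": 0.0, "ry": 0.0, "rz": 0.0, "claw": 0.55}, {"dx": -0.15, "dy": 0.0, "dz": -0.5, "rx": 0.0, "ry": 0.0, "rz": 0.0, "claw": 0.55}, {"dx": -0.3, "dy": 0.0, "dz": -0.7, "rx": 0.0, "ry": 0.0, "rz": 0.0, "claw": 0.55}]'

```text
time: 16.82
ee_pos: [0.4665, -0.2912, 0.3489]
eef_rot: [0.984, -0.176, 0.001, 0.0]
wrist_force: [-0.2, -1.3, 0.7]
width: 0.0486
grip_force: 0.0
```

```bash
python3 - <<'E'
from m import *
for i in range(4): ctrl.read_camera('wrist')
c,im=save('wrist','w7');o=ctrl.get_obs();print(o['time'],o['ee_pos'],o['wrist_force'],o['width'])
k=blob(green(im),*proj(c,[.523,-.311,.034]));q=quad(k);print(q.tolist(),rect(c,q,.034))
s,d=save('scene','scene7'),save('side','side7')
t=np.hstack([cv2.resize(s[1][150:280,110:430],(520,211)),cv2.resize(d[1][130:215,320:410],(240,211))])
cv2.imwrite('pics/combo7.png',np.vstack([cv2.resize(im,(760,570))[:380],t])[:,:,::-1])
E
```

```text
17.075 [ 0.46736198 -0.2914285   0.34676645] [ 0.95684748  0.08185994 -0.68381848] 0.048410604401088235
[[313, 93], [312, 181], [249, 182], [246, 94]] [ 5.23900e-01 -3.11400e-01  6.10000e-02  7.99000e-02  7.05902e+01]
```

View pics/combo7.png

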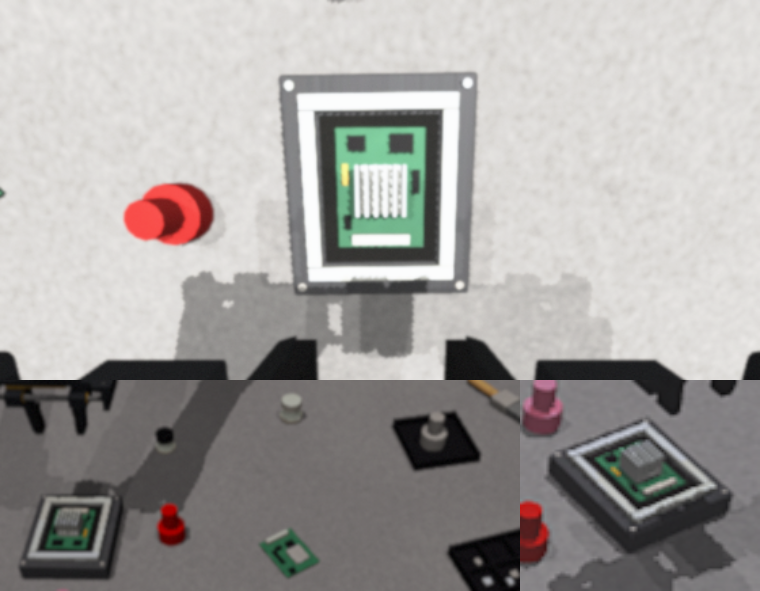

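The board lies flat and centred in the frame (0.5239,-0.3114), the weight stands in the tray, and the arm is clear.

```bash
python3 -c "
from cell import ctrl
print(ctrl.finish_job())"
```

```text
the job is handed in; nothing more can be done
None
```

I handed the job in at about 17 s: the weight stands upright in the empty tray, and the heat-sink board lies flat in the holder, centred to about 1 mm and aligned to about 1° by the last wrist picture; no verdict came back.

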